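Bolt the jig's fence across and hold a heat sink in its corner

ROBOT

A 6-joint arm with a two-finger parallel gripper is mounted at the origin on the work surface. World frame = base frame: x ahead of the robot, y to its left, z up, the work surface at z = 0. Lengths are in m, angles in rad, forces in N, time in s.
With the tool pointing down it reaches from about 0.225 to 0.875 m from the base axis. Payload 3.4 kg.
Tool frame: the origin (TCP) lies on the centre line of the jaws, within the pads' length; the fingertips stand 22 mm ahead of it and the grasp point (between the pads) lies 3 mm ahead of it; z points along the fingers, y is the line along which they close (so a half turn about z gives the same grasp; the last joint's range is limited). The gripper opens to 85 mm and grips with 20 to 120 N. Pads are 22 mm wide; open, the fingers measure 114 mm over their backs; the gripper's body (76 mm by 85 mm) begins 54 mm behind the grasp point. The pads swing forward as they close: fully open they stand 13 mm farther back than shut.
Start: joints at [-1.419, 0.276, 1.505, -0, 1.361, -0.121], TCP at [0.155, -0.554, 0.253] pointing down, gripper open.
Joint ranges: [-2.89, 2.89], [-0.75, 2.08], [0.22, 2.7], [-1.18, 4.32], [0.11, 2.71], [-2.7, 2.7]. Speed limits (rad/s): [2.57, 2.57, 3.14, 3.14, 3.14, 3.14].

INTERFACE

Orientations are given as a unit quaternion [w, x, y, z].
In Python, from rig import manip, imaging, sign_off gives the robot as it stands (manip), with the cameras (imaging) and the job as plain functions.
- The arm moves only by the shell command python3 steer.py [OPENING] [FORCE], which reads ROWS from standard input. ROWS is a JSON list of rows, 1 to 5 of them, each an object with the fields dx, dy, dz (the shift in m), rz (a turn about the tool's z in rad); a field left out counts as zero; each row shifts and turns the commanded pose from where the row before left it, along the tool's axes as they then stand; what a row does not reach is not made up. A row lasts 1/12 s, in which the tool goes at most 0.0417 m and 0.125 rad, less where a joint would pass 70% of its speed; a pose out of reach is approached as far as the arm can. OPENING is the finger opening in m, set as the command begins (- or left out keeps the last). The fingers move at their own pace and stop on an object; FORCE is the grip in N (left out, the last holds). Time passes only in rows, so rows that do not move let the fingers close. It prints the time, the measured TCP pose, the force, the opening and the grip force at its end. Input that does not fit is refused with a message, and nothing moves.
- manip.get_state(): the state, without advancing time (a new reading comes with each control period).
- imaging.get_image(name): name is "scene" or "side" or "wrist"; returns a dict with "img" (384x512x3 uint8, red, green, blue), "camera_matrix" (3x3 intrinsics, pixels), "k1" (the pictures are not rectified: a ray, as slopes to the right and down, at radius r is drawn at 1 + k1 r^2 times it, then the intrinsics apply), "T" (4x4, takes a point from camera to world coordinates); the wrist camera has in their place "hand_eye" (4x4, takes a point from camera to tool coordinates, whose origin is the TCP and whose axes are the flange's). Camera axes: x right, y down, z forward; pixel columns grow to the right and rows downward; lengths in m; the calibration is good to about 2 mm. A picture is of the moment at which its call begins: read the wrist's pose just before it. There is no depth.
- sign_off(): hands the job in; it is judged then, once.
The state is a dict: "clock": time; "qpos": joint angles; "qd": joint speeds; "effort": joint torques, N m; "position": TCP position; "ee_rot": TCP orientation; "contact_force": force on the tool from outside, world axes, zero at the start; "moment": the same for the moment, N m; "width": finger opening in m; "gripper_force": force on a finger pad.
Only numpy, scipy, OpenCV 4.12 (cv2) and the standard library are available. Lean on these libraries where they do the work, as an engineer would, in place of code of your own. Each camera call takes 0.05 s, during which the arm holds its last target. There are 200 camera calls.

TASK

On the plywood jig, slide the steel bolt fully home into its keeper so that its bar makes the fence. Then bring the flanged heat sink up square against the bar, in the opening between guide and keeper, with its finned side to the bar, and press it firmly with one diagonal push both against the bar and down onto the plywood; finish while still holding that push, without letting go. Leave everything else where it is.

Things in the scene. Friction and masses are not known exactly. Their poses are not given: they have to be found in the camera images.
- jig: Jig screwed to the bench (never moves in a run): plywood board 200 x 370 mm, 12 mm thick, with a flat steel slide bolt on top. Origin on the bench surface; in its own axes the board spans x -120 to 80, y -160 to 210, top at z = 12 mm. x points away from the robot (yaw up to 0.35 rad), y runs along the bolt. A lug, top at z = 26 mm, stands at y 197 to 203, x 23 to 49 mm.
- opening (a point): Middle of the opening, on the fence face at board level (jig x 30, y 0, z 12 mm). Two dark steel blocks carry the bolt, both at jig x 24 to 54 mm, tops at z = 40 mm: the guide at y 40 to 72 and the keeper at y -66 to -40 mm. The 80 mm opening lies between them; the bolt's near face, plane x = 30 mm, is the fence face.
- bolt (a joint): Slide of the bolt, m: 0 = drawn back (tip level with the guide's mouth, jig y = 40 mm), 0.096 = fully home at its stop, tip 16 mm deep in the keeper. It moves along the jig's -y, needs about 3 N, has no spring and stays where it is left. Starts between 0 and 0.04.
- bolt_tip (a point): On the leading tip of the bolt's flat steel bar, 12 mm thick (jig x 30 to 42 mm), 150 mm long, 20 mm high (jig z 14 to 34 mm). This point: underside of the tip, mid-thickness; the point's y axis runs back along the bar to the knob.
- bolt_knob (a point): Middle of the bolt's knob: an upright plain steel cylinder 18 mm in diameter and 36 mm tall on the tail of the bar, 142 mm behind its tip, from jig z 34 to 70 mm (this point at 52 mm), on the bar's centre line (jig x = 36 mm).
- heatsink: Flanged heat sink, aluminium, the larger one on the jig: 60 (x) x 50 (y) mm, 38 high, 0.15 to 0.31 kg, loose. Base 8 mm thick; five fin plates across the 50 mm fill x -2 to 30 mm up to z = 38; the rest, x -30 to -2, is a bare flange 8 mm thick. Origin: centre of underside; x points from flange to fins. Starts flat on the board, fins away from the robot, up to 0.4 rad askew.
- heatsink_back (a point): On the heat sink's outer fin face, the face that goes against the bar: middle of its width, 10 mm above its underside (heat sink x = 30 mm).
- heatsink_notch (a point): On the heat sink, inner corner where the flange's top meets the nearest fin (heat sink x = -2 mm, z = 8 mm), middle of its width: a good place for closed fingertips to push forward and down together.
- small_sink: Bystander: small square heat sink without a flange, 30 x 30 mm, 22 mm high, on the right part of the jig's board. Origin: centre of its underside.
- driver: Bystander: screwdriver, 130 mm, lying on the left part of the jig's board, on the robot's side of the bolt.
- spool: Bystander: steel wire spool, 56 mm across, 44 mm high, on the bench to the left. Origin: centre of its underside.
- flux: Bystander: small white bottle, 36 mm across, 85 mm high, on the bench to the left. Origin: centre of its underside.
- tip_pot: Bystander: dark steel pot, 60 mm across, 45 mm high, on the bench to the right. Origin: centre of its underside.
- jar: Bystander: amber jar, 48 mm across, 55 mm high, on the bench to the right. Origin: centre of its underside.
- brush: Bystander: brush, 160 mm, lying on the bench beyond the jig.

How it is judged:
By the outcome, as a careful person would: the job done as asked, in the order asked, and still so for the second after the job is handed in, while the arm keeps its last pose, push and grip.
It also fails if it takes over 58 s, if anything falls off the work surface, if the arm or the gripper's body presses on something with over 40 N, if the wrist force passes 120 N, or if a joint passes its speed limit or range.

## Working session

There is one attempt and no reset: what is moved stays moved. The work goes in short steps, Python scripts to look and compute and a shell command to move; the robot and the scene stay as the last step left them, time stands still between calls to the robot, and variables do not carry over. Pictures are saved under pics/ and viewed, at most 10 in all, crops included, and the job is handed in when it is done.

```bash
ls; mkdir -p pics
cat > h.py <<'E'
import numpy as np, cv2
from rig import manip, imaging, sign_off
from scipy.spatial.transform import Rotation as R
def grab(n):
    s=manip.get_state(); d=imaging.get_image(n)
    if 'T' not in d or n=='wrist':
        T=np.eye(4);q=s['ee_rot'];T[:3,:3]=R.from_quat([q[1],q[2],q[3],q[0]]).as_matrix();T[:3,3]=s['position']
        d['T']=T@d['hand_eye']
    return d
def ray(d,u,v):
    K=d['camera_matrix'];k=d['k1']
    x=(u-K[0,2])/K[0,0];y=(v-K[1,2])/K[1,1];rd=np.hypot(x,y);r=rd
    for _ in range(30): r=rd/(1+k*r*r)
    f=r/rd if rd>0 else 1
    D=d['T'][:3,:3]@np.array([x*f,y*f,1]);return d['T'][:3,3],D/np.linalg.norm(D)
def plane(d,u,v,z):
    o,D=ray(d,u,v);return o+D*(z-o[2])/D[2]
def tri(rs):
    A=sum(np.eye(3)-np.outer(D,D) for o,D in rs);b=sum((np.eye(3)-np.outer(D,D))@o for o,D in rs)
    p=np.linalg.solve(A,b);return p,[np.linalg.norm((np.eye(3)-np.outer(D,D))@(p-o)) for o,D in rs]
def proj(d,p):
    c=np.linalg.inv(d['T'])@np.append(p,1);x,y=c[:2]/c[2];f=1+d['k1']*(x*x+y*y);K=d['camera_matrix']
    return K[0,0]*x*f+K[0,2],K[1,1]*y*f+K[1,2]
E
python3 - <<'E'
from h import *
import pickle
o={}
for n in('scene','side','wrist'):
    d=grab(n);o[n]=d;cv2.imwrite(f'pics/{n}0.png',cv2.resize(d['img'][:,:,::-1],(768,576),interpolation=cv2.INTER_CUBIC))
    print(n,d['T'].round(3).tolist(),d['camera_matrix'][0,0],d['k1'])
pickle.dump(o,open('o0.pkl','wb'));s=manip.get_state();print(s['position'],s['ee_rot'],s['width'],s['contact_force'])
E
```

```text
pics
rig.py
steer.py
scene [[0.704, 0.622, -0.341, 1.088], [0.71, -0.609, 0.355, -0.51], [0.013, -0.492, -0.87, 1.264], [0.0, 0.0, 0.0, 1.0]] 424.41995658376294 0.01512321427963211
side [[-0.931, -0.26, 0.257, 0.263], [-0.366, 0.691, -0.624, 0.781], [-0.015, -0.675, -0.738, 0.993], [0.0, 0.0, 0.0, 1.0]] 403.29736415993244 -0.1163890566302101
wrist [[0.27, -0.925, -0.266, 0.222], [-0.963, -0.26, -0.074, -0.536], [-0.001, 0.276, -0.961, 0.373], [0.0, 0.0, 0.0, 1.0]] 315.6985322478906 0.019123041305826385
[ 0.15488562 -0.55337064  0.25264619] [-7.02033740e-04  9.90708488e-01  1.36000730e-01 -1.05852356e-05] 0.08551489648395369 [-0.40692655  0.19003618  1.36815523]
```

View pics/scene0.png

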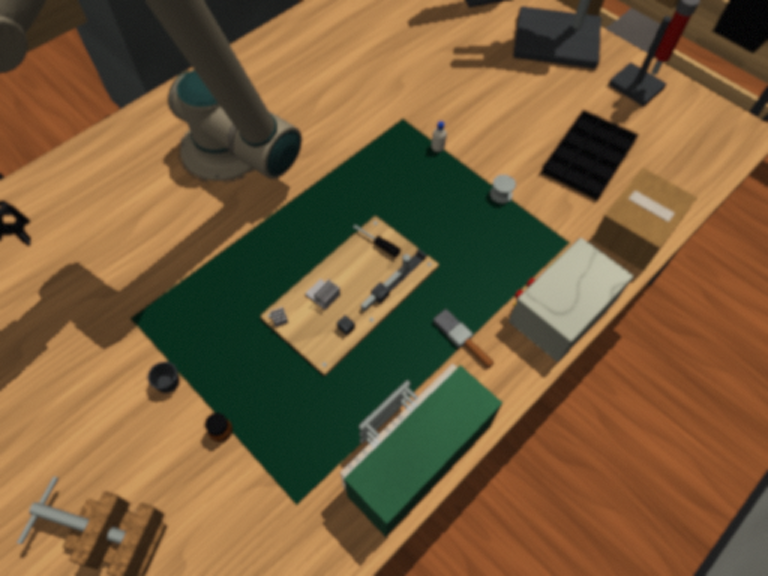

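View pics/side0.png

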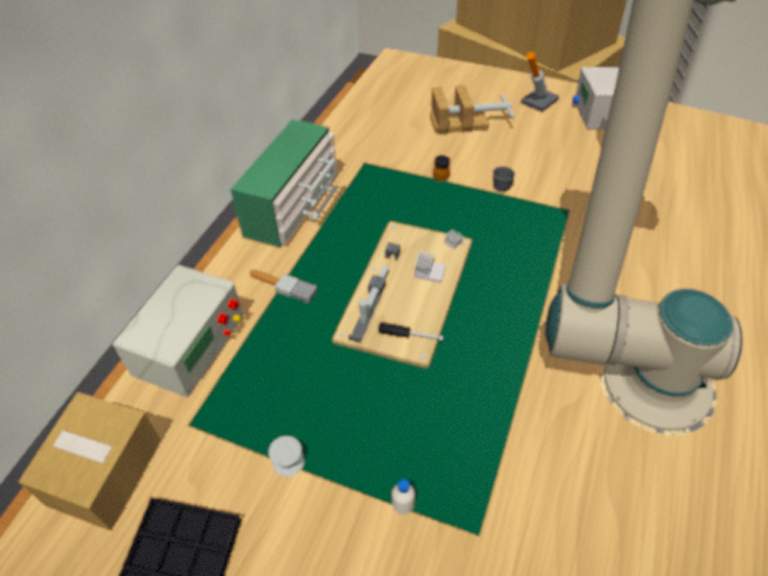

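Scene shows the board with corners at about (376,216), (262,317), (325,374), (438,264) in the enlarged view. The heat sink is near (322,292), the knob near (407,258) and the bolt tip near (365,305). The side view agrees.

```bash
cat > b.py <<'E'
from h import *
def board(d,seed):
    hsv=cv2.cvtColor(d['img'],cv2.COLOR_RGB2HSV)
    m=((hsv[...,0]>8)&(hsv[...,0]<28)&(hsv[...,1]>60)&(hsv[...,2]>110)).astype(np.uint8)
    m=cv2.morphologyEx(m,cv2.MORPH_CLOSE,np.ones((7,7)))
    n,l=cv2.connectedComponents(m); c=cv2.findContours((l==l[seed[1],seed[0]]).astype(np.uint8),cv2.RETR_EXTERNAL,cv2.CHAIN_APPROX_NONE)[0][0]
    P=np.array([plane(d,*p[0],.012)[:2] for p in c],np.float32)
    return cv2.minAreaRect(P*1000),cv2.boxPoints(cv2.minAreaRect(P*1000))
E
python3 - <<'E'
from b import *
import pickle
o=pickle.load(open('o0.pkl','rb'))
print(board(o['scene'],(220,225)));print(board(o['side'],(277,160)))
sc,si=o['scene'],o['side']
for a,b,n in [((407,255),(365,303),'knob'),((322,292),(430,266),'hs')]:
    print(n,tri([ray(sc,a[0]/1.5,a[1]/1.5),ray(si,b[0]/1.5,b[1]/1.5)]))
E
```

```text
(((544.135009765625, -54.68531799316406), (202.31002807617188, 372.594970703125), 2.5600693225860596), array([[ 434.75967,  126.90796],
       [ 451.40225, -245.31512],
       [ 653.5104 , -236.2786 ],
       [ 636.8678 ,  135.94449]], dtype=float32))
(((541.6015014648438, -50.421112060546875), (204.09701538085938, 378.6792297363281), 2.495027780532837), array([[ 431.40723,  134.29657],
       [ 447.8922 , -244.02368],
       [ 651.7958 , -235.1388 ],
       [ 635.3108 ,  143.18146]], dtype=float32))
knob (array([0.58980199, 0.07161789, 0.06871765]), [np.float64(0.003249040952350413), np.float64(0.0032490409523505113)])
hs (array([ 0.50949058, -0.11178287,  0.02592491]), [np.float64(0.0013976611059207424), np.float64(0.0013976611059208254)])
```

```bash
echo '[{"rz": 0.115},{"rz": 0.114},{"dx": 0.0282,"dy": -0.0296},{"dx": 0.0282,"dy": -0.0296},{"dx": 0.0282,"dy": -0.0296}]' | python3 steer.py - ; for i in 1 2; do :; done; echo '[{"dx": 0.0282,"dy": -0.0296},{"dx": 0.0282,"dy": -0.0296},{"dx": 0.0282,"dy": -0.0296},{"dx": 0.0282,"dy": -0.0296},{"dx": 0.0282,"dy": -0.0296}]' | python3 steer.py 0; echo '[{"dx": 0.0282,"dy": -0.0296},{"dx": 0.0282,"dy": -0.0296},{"dx": 0.0282,"dy": -0.0296},{"dx": 0.0282,"dy": -0.0296},{"dx": 0.0282,"dy": -0.0296}]' | python3 steer.py; echo '[{"dx": 0.0282,"dy": -0.0296},{"dx": 0.0282,"dy": -0.0296},{"dx": 0.0282,"dy": -0.0296},{},{}]' | python3 steer.py
cat > look.py <<'E'
from b import *
import pickle,sys
d=grab('wrist');pickle.dump(d,open(sys.argv[1]+'.pkl','wb'))
cv2.imwrite(f'pics/{sys.argv[1]}.png',cv2.resize(d['img'][:,:,::-1],(768,576),interpolation=cv2.INTER_CUBIC))
E
python3 look.py w1
```

```text
clock: 0.57
position: [0.2358, -0.4604, 0.2527]
ee_rot: [-0.001, 1.0, 0.021, -0.0]
contact_force: [1.4, 0.1, 0.7]
width: 0.0853
gripper_force: 0.0
clock: 0.98
position: [0.3707, -0.3055, 0.2532]
ee_rot: [0.0, 1.0, 0.022, 0.0]
contact_force: [0.2, -0.1, 0.8]
width: 0.0256
gripper_force: 0.0
clock: 1.4
position: [0.5052, -0.1514, 0.2532]
ee_rot: [0.0, 1.0, 0.022, -0.0]
contact_force: [-0.2, 0.2, 0.5]
width: 0.0001
gripper_force: 0.0
clock: 1.82
position: [0.5858, -0.0589, 0.2524]
ee_rot: [-0.0, 1.0, 0.024, -0.001]
contact_force: [0.1, 0.0, 0.0]
width: -0.0003
gripper_force: 0.0
```

View pics/w1.png

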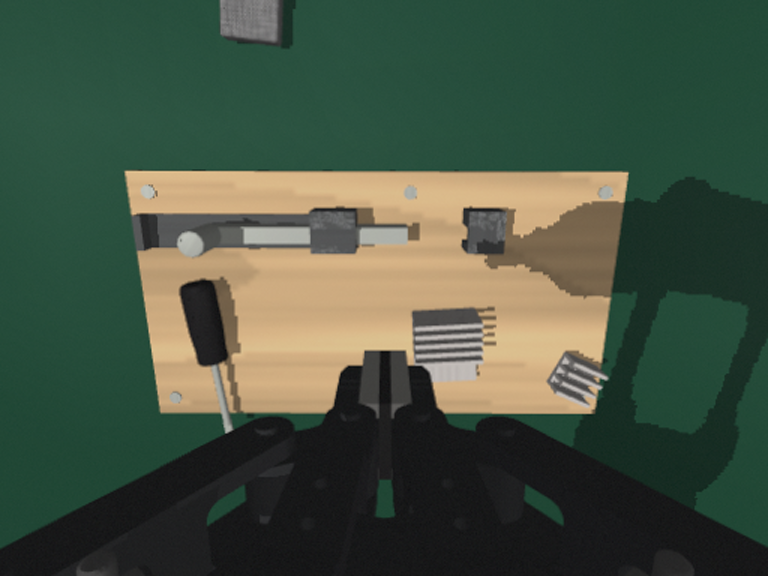

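The wrist view shows the board with corners at (126,171), (628,172), (594,413) and (160,412), and the knob top at (191,243). The bar tip is at (408,235) and the keeper at 463–505. The heat sink fin top's back edge runs (413,312) to (480,309).

Run:
```python
from h import *
import pickle
d=pickle.load(open('w1.pkl','rb'));o=pickle.load(open('o0.pkl','rb'))
P=lambda u,v,z:plane(d,u/1.5,v/1.5,z)[:2]
c=[P(*p,.012) for p in[(126,171),(628,172),(594,413),(160,412)]]
print(np.round(c,4)); 
e=c[0]-c[1];print('far edge len',np.linalg.norm(e),'yaw',np.arctan2(-e[0],e[1]),'depth',np.linalg.norm(c[0]-c[3]),np.linalg.norm(c[1]-c[2]))
y=np.arctan2(-e[0],e[1]);Rj=np.array([[np.cos(y),-np.sin(y)],[np.sin(y),np.cos(y)]])
O=np.mean([c[0]-Rj@[.08,.21],c[1]-Rj@[.08,-.16]],0);print('origin',O)
J=lambda p:(Rj.T@(p-O)*1000).round(1)
for n,p in dict(knobtop=(191,243,.07),tipn=(408,244,.034),tipf=(408,226,.034),guideNL=(310,252,.04),guideNR=(357,252,.04),keepNR=(503,254,.04),keepNL=(466,254,.04),hsBL=(413,312,.038+.012),hsBR=(480,309,.05),hsFR=(482,358,.05),hsFL=(415,362,.05),sL=(565,352,.034)).items(): print(n,P(*p).round(4),J(P(*p)))
for n,a,b,w in [('knob',(407,253),(366,302),(191,243)),('hsBL?',(0,0),(0,0),(413,312))]:
    if a[0]: print(n,tri([ray(o['scene'],a[0]/1.5,a[1]/1.5),ray(o['side'],b[0]/1.5,b[1]/1.5),ray(d,w[0]/1.5,w[1]/1.5)]))
def crop(n,x,y,s):
    i=o[n]['img'][y:y+60,x:x+80,::-1];return cv2.resize(i,None,fx=5,fy=5,interpolation=cv2.INTER_CUBIC)
cv2.imwrite('pics/crop.png',np.hstack([crop('scene',200,145,5),crop('side',225,150,5)]))
```

```text
[[ 0.6343  0.1319]
 [ 0.6514 -0.2362]
 [ 0.4525 -0.2454]
 [ 0.4358  0.1236]]
far edge len 0.3685032326776506 yaw 0.046420699675875664 depth 0.19869391562193026 0.19916947718969347
origin [ 0.56412105 -0.08085703]
knobtop [0.5948 0.0649] [ 37.4 144.2]
tipn [ 0.5944 -0.0769] [30.5  2.6]
tipf [ 0.6074 -0.076 ] [43.5  2.8]
guideNL [ 0.5864 -0.007 ] [25.7 72.7]
guideNR [ 0.588  -0.0405] [25.7 39.2]
keepNR [ 0.5915 -0.1447] [ 24.4 -65. ]
keepNL [ 0.5903 -0.1183] [ 24.4 -38.6]
hsBL [ 0.5482 -0.0826] [-16.  -1.]
hsBR [ 0.5528 -0.1303] [-13.6 -48.9]
hsFR [ 0.5149 -0.1357] [-51.7 -52.5]
hsFL [ 0.5093 -0.0866] [-55.   -3.2]
sL [ 0.5161 -0.2029] [ -53.6 -119.6]
knob (array([0.59030462, 0.06941682, 0.07031091]), [np.float64(0.006052452357613718), np.float64(0.004860842253581408), np.float64(0.005985921618534926)])
```

View pics/crop.png

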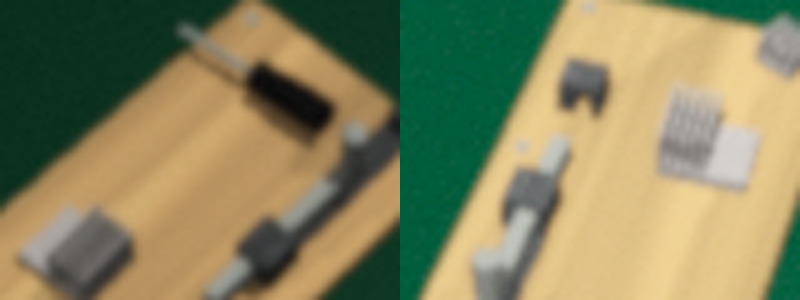

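The crops confirm the shapes. I'll move above the spot behind the knob and take a second view for heights.

```bash
echo '[{"dx": 0.0035,"dy": -0.038,"dz": 0.01},{"dx": 0.0033,"dy": -0.038,"dz": 0.01},{"dx": 0.0033,"dy": -0.038,"dz": 0.01},{"dx": 0.0033,"dy": -0.039,"dz": 0.01},{}]' | python3 steer.py 0; python3 look.py w2
```

```text
clock: 2.28
position: [0.5894, 0.0974, 0.2112]
ee_rot: [-0.002, 1.0, 0.023, -0.002]
contact_force: [-0.0, 0.5, -0.0]
width: 0.0004
gripper_force: 0.0
```

View pics/w2.png

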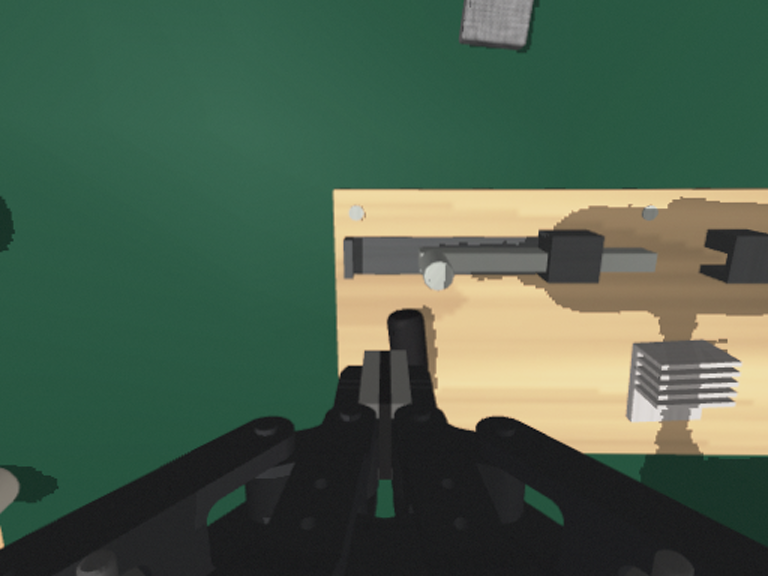

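Knob top at (437,275). The heat sink's dark outer face is seen obliquely: bottom back-left at (634,344), its top at about (657,362). So in w1 the edge I used was its bottom edge; I'll recompute.

Run:
```python
from h import *
import pickle
a=pickle.load(open('w1.pkl','rb'));b=pickle.load(open('w2.pkl','rb'))
y=.0464;O=np.array([.5641,-.0809]);Rj=np.array([[np.cos(y),-np.sin(y)],[np.sin(y),np.cos(y)]])
J=lambda p:(Rj.T@(p[:2]-O)*1000).round(1)
for n,u,v in [('knob',(191,243),(437,275)),('hsBLbot',(413,312),(634,344)),('hsBLtop',(415,337),(657,363)),('hsBRtop',(482,333),(740,358)),('tip',(408,235),(655,262))]:
    p,e=tri([ray(a,u[0]/1.5,u[1]/1.5),ray(b,v[0]/1.5,v[1]/1.5)]);print(n,p.round(4),J(p),np.round(e,4))
for u,z in [((413,312),.012),((480,309),.012),((415,337),.05),((482,333),.05),((415,362),.05),((483,358),.05),((430,381),.02),((477,379),.02)]:
    p=plane(a,u[0]/1.5,u[1]/1.5,z);print(u,z,p.round(4),J(p))
i=np.hstack([cv2.resize(a['img'][195:265,260:340,::-1],(400,350),interpolation=2),cv2.resize(b['img'][220:290,415:495,::-1],(400,350),interpolation=2)])
cv2.imwrite('pics/c2.png',i)
```

```text
knob [0.5938 0.0666 0.0659] [ 36.5 145.9] [0.0002 0.0002]
hsBLbot [ 0.5356 -0.0856  0.0118] [-28.7  -3.4] [0.0001 0.0001]
hsBLtop [ 0.5306 -0.0861  0.0425] [-33.7  -3.6] [0.0041 0.0041]
hsBRtop [ 0.5389 -0.1339  0.0486] [-27.6 -51.8] [0.0046 0.0046]
tip [ 0.6004 -0.0766  0.0315] [36.5  2.6] [0.0001 0.0001]
(413, 312) 0.012 [ 0.5355 -0.0856  0.012 ] [-28.8  -3.4]
(480, 309) 0.012 [ 0.5406 -0.139   0.012 ] [-26.2 -57. ]
(415, 337) 0.05 [ 0.5291 -0.0853  0.05  ] [-35.2  -2.7]
(482, 333) 0.05 [ 0.5346 -0.1337  0.05  ] [-32.  -51.3]
(415, 362) 0.05 [ 0.5093 -0.0866  0.05  ] [-55.   -3.1]
(483, 358) 0.05 [ 0.515  -0.1365  0.05  ] [-51.7 -53.2]
(430, 381) 0.02 [ 0.4794 -0.1027  0.02  ] [-85.6 -17.9]
(477, 379) 0.02 [ 0.4831 -0.141   0.02  ] [-83.7 -56.2]
```

View pics/c2.png

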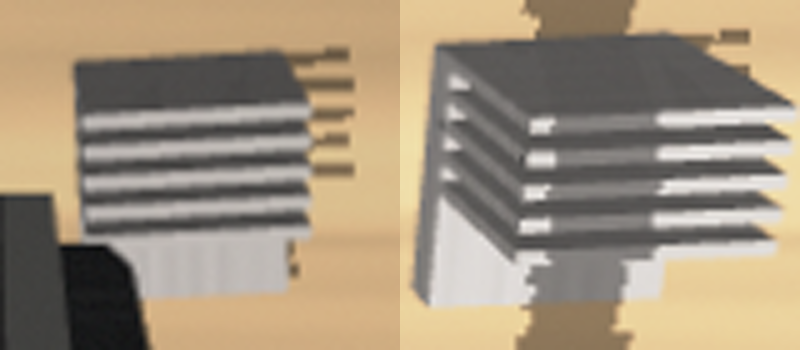

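The crop gives the corners sharply: w1 outer face bottom (75,64)–(278,52), top (83,117)–(310,104); w2 bottom (437,45)–(668,33), top (530,120)–(795,103).

Run:
```python
from h import *
import pickle
a=pickle.load(open('w1.pkl','rb'));b=pickle.load(open('w2.pkl','rb'))
y=.0464;O=np.array([.5641,-.0809]);Rj=np.array([[np.cos(y),-np.sin(y)],[np.sin(y),np.cos(y)]])
J=lambda p:(Rj.T@(p[:2]-O)*1000).round(1)
for n,u,v in [('BLb',(75,64),(437,45)),('BRb',(278,52),(668,33)),('BLt',(83,117),(530,120)),('BRt',(310,104),(795,103)),('FR',(288,292),(660,300))]:
    p,e=tri([ray(a,260+u[0]/5,195+u[1]/5),ray(b,415+(v[0]-400)/5,220+v[1]/5)]);print(n,p.round(4),J(p),np.round(e,4))
p=Rj@np.array([.036,.1745])+O;s=manip.get_state();q=s['ee_rot'];T=R.from_quat([q[1],q[2],q[3],q[0]]).as_matrix()
print((T.T@(np.append(p,.066)-s['position'])).round(4))
```

```text
BLb [ 0.5359 -0.0852  0.012 ] [-28.3  -3. ] [0.0002 0.0002]
BRb [ 0.5411 -0.1337  0.0116] [-25.4 -51.7] [0.0001 0.0001]
BLt [ 0.5358 -0.0848  0.0485] [-28.5  -2.6] [0. 0.]
BRt [ 0.5416 -0.134   0.0487] [-24.9 -52. ] [0.0003 0.0003]
FR [ 0.4817 -0.1407  0.0196] [-85.  -55.9] [0.0001 0.0001]
[ 0.0025 -0.0007  0.1461]
```

Heights check out: board 12 mm, fin tops about 49 mm, knob top about 66–70 mm. Descending behind the knob and pushing.

```bash
echo '[{"dz": 0.0365},{"dx": 0.001,"dz": 0.0365},{"dx": 0.0015,"dz": 0.0365},{"dz": 0.0365},{}]' | python3 steer.py; echo '[{"dy": 0.008},{"dy": 0.012},{"dy": 0.012},{"dy": 0.012},{"dy": 0.01}]' | python3 steer.py; echo '[{"dy": 0.004},{"dy": 0.003},{}]' | python3 steer.py
```

```text
clock: 2.75
position: [0.5891, 0.0901, 0.0613]
ee_rot: [0.0, 1.0, 0.021, -0.007]
contact_force: [-1.2, 0.7, -0.1]
width: 0.0
gripper_force: 0.1
clock: 3.17
position: [0.5974, 0.0367, 0.0694]
ee_rot: [0.0, 1.0, 0.021, 0.002]
contact_force: [-1.5, 2.8, 2.7]
width: 0.0003
gripper_force: 1.6
clock: 3.42
position: [0.598, 0.0315, 0.0688]
ee_rot: [-0.0, 1.0, 0.021, 0.002]
contact_force: [-0.5, 4.1, 2.8]
width: -0.0001
gripper_force: 1.8
```

```bash
for i in 1; do echo '[{"dy": 0.002},{"dy": 0.002},{}]' | python3 steer.py; done; echo '[{"dy": 0.002},{"dy": 0.002},{}]' | python3 steer.py|grep -E 'pos|force'
```

```text
clock: 3.67
position: [0.598, 0.0311, 0.0688]
ee_rot: [-0.003, 1.0, 0.021, 0.002]
contact_force: [-0.4, 13.8, 6.3]
width: 0.0001
gripper_force: 6.6
position: [0.598, 0.0308, 0.0689]
contact_force: [0.5, 22.9, 6.1]
gripper_force: 11.7
```

Force jumped with no travel, so the bolt is at its stop. Backing off, rising, opening, and moving towards the heat sink.

```bash
echo '[{"dy": -0.012},{"dy": -0.006,"dz": -0.02},{"dz": -0.04},{"dz": -0.04},{"dz": -0.03}]' | python3 steer.py 0.085; echo '[{"dx": -0.02,"dy": 0.035,"rz": -0.035},{"dx": -0.02,"dy": 0.035,"rz": -0.036},{"dx": -0.02,"dy": 0.035},{"dx": -0.01,"dy": 0.03},{}]' | python3 steer.py; cp look.py look2.py; python3 look.py w3
python3 - <<'E'
from h import *
s=manip.get_state();q=s['ee_rot'];T=R.from_quat([q[1],q[2],q[3],q[0]]).as_matrix()
print(np.arctan2(T[1,0],T[0,0]),(T.T@(np.array([.5167,-.112,.042])-s['position'])).round(4))
E
```

```text
clock: 4.33
position: [0.5978, 0.041, 0.2008]
ee_rot: [0.001, 1.0, 0.022, 0.002]
contact_force: [1.8, -0.5, 0.8]
width: 0.0603
gripper_force: 0.0
clock: 4.75
position: [0.5374, -0.1047, 0.1981]
ee_rot: [0.003, 0.998, 0.055, 0.0]
contact_force: [-0.1, -0.2, -0.1]
width: 0.085
gripper_force: 0.0
0.11086264682174425 [-0.0227  0.007   0.156 ]
```

View pics/w3.png

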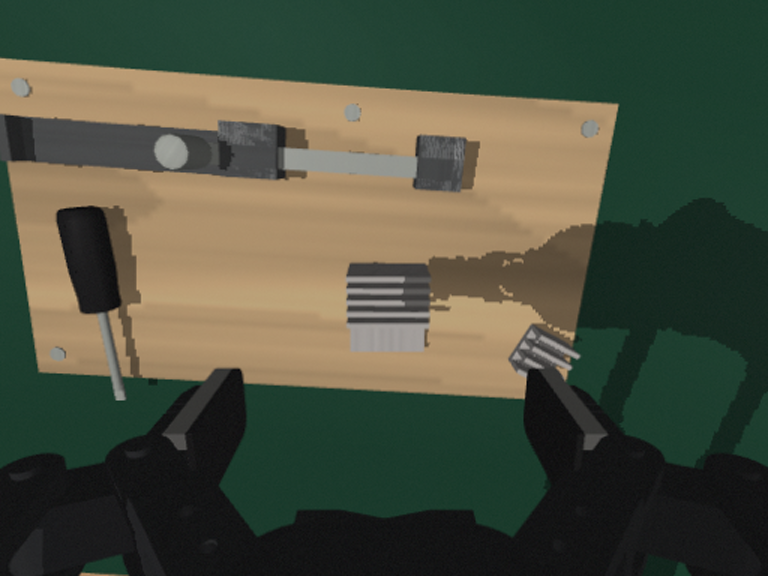

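The bar now spans the opening into the keeper at (290–415,160). The heat sink is square to the tool at (388,308), between the open fingers. Descending to grasp.

```bash
echo '[{"dx": -0.0227,"dy": 0.007,"dz": 0.03},{"dz": 0.04},{"dz": 0.04},{"dz": 0.026},{}]' | python3 steer.py|grep -E 'pos|force'
python3 - <<'E'
from h import *
s=manip.get_state();q=s['ee_rot'];T=R.from_quat([q[1],q[2],q[3],q[0]]).as_matrix()
print(np.arctan2(T[1,0],T[0,0]),(T.T@(np.array([.5167,-.112,.042])-s['position'])).round(4))
E
```

```text
position: [0.5132, -0.1064, 0.0566]
contact_force: [-0.6, 0.7, -0.2]
gripper_force: 0.0
0.11589749183263172 [0.003  0.006  0.0146]
```

```bash
cat > to.py <<'E'
from h import *
import sys
s=manip.get_state();q=s['ee_rot'];T=R.from_quat([q[1],q[2],q[3],q[0]]).as_matrix();p=np.array(list(map(float,sys.argv[1:4])))
print('yaw',np.arctan2(T[1,0],T[0,0]).round(4),'pos',s['position'].round(4),'to go',(T.T@(p-s['position'])).round(4),'F',s['contact_force'].round(1),'w',s['width'].round(4),s['gripper_force'].round(1))
E
echo '[{},{"dy": 0.005,"dz": 0.01},{"dz": 0.003},{}]' | python3 steer.py >/dev/null; python3 to.py .5167 -.112 .042
```

```text
Traceback (most recent call last):
  File "to.py", line 4, in <module>
    print('yaw',np.arctan2(T[1,0],T[0,0]).round(4),'pos',s['position'].round(4),'to go',(T.T@(p-s['position'])).round(4),'F',s['contact_force'].round(1),'w',s['width'].round(4),s['gripper_force'].round(1))
                                                                                                                                                             ^^^^^^^^^^^^^^^^
AttributeError: 'float' object has no attribute 'round'
```

```bash
sed -i "s/,s\['width'\].round(4),s\['gripper_force'\].round(1)/,round(s['width'],4),round(s['gripper_force'],1)/" to.py
python3 to.py .5167 -.112 .042
```

```text
yaw 0.1148 pos [ 0.5181 -0.1135  0.049 ] to go [-0.0012 -0.0017  0.007 ] F [ 0.9 -0.4 -0.3] w 0.0849 0.0
```

Position is good to about 1–2 mm; go down 7 mm and close gently to grip.

```bash
echo '[{"dx": -0.001,"dy": -0.001,"dz": 0.007},{}]' | python3 steer.py>/dev/null;  python3 to.py .5167 -.112 .042; echo '[{},{},{},{},{}]' | python3 steer.py 0.03 30|tail -3;echo '[{},{},{}]' | python3 steer.py|tail -3;python3 to.py .5167 -.112 .042
```

```text
yaw 0.1148 pos [ 0.5157 -0.112   0.0411] to go [ 0.001   0.0001 -0.0009] F [-1.5  0.3 -0.5] w 0.085 0.0
contact_force: [-0.4, -0.1, 4.2]
width: 0.0498
gripper_force: 32.1
contact_force: [-0.7, 0.7, 5.6]
width: 0.0498
gripper_force: 32.2
yaw 0.1147 pos [ 0.5163 -0.1122  0.0417] to go [ 0.0004 -0.0002 -0.0003] F [-0.7  0.7  5.6] w 0.0498 32.2
```

```bash
echo '[{"dz": -0.004},{"dz": -0.003,"rz": 0.034},{"rz": 0.034},{}]' | python3 steer.py|tail -3; python3 to.py .5677 -.0807 .0487
```

```text
contact_force: [-0.3, -0.5, -1.0]
width: 0.0498
gripper_force: 31.6
yaw 0.0464 pos [ 0.5159 -0.1124  0.0481] to go [ 0.0532 -0.0292 -0.0006] F [-0.3 -0.5 -1. ] w 0.0498 31.6
```

```bash
echo '[{"dx": 0.005,"dy": -0.015},{"dx": 0.01,"dy": -0.014},{"dx": 0.015},{"dx": 0.012},{}]' | python3 steer.py|grep force; echo '[{"dx": 0.008},{},{}]' | python3 steer.py|grep force; python3 to.py .5677 -.0807 .0487;python3 look.py w4
```

```text
contact_force: [0.3, -0.2, -0.9]
gripper_force: 31.7
contact_force: [0.3, 0.1, -1.3]
gripper_force: 31.7
yaw 0.0469 pos [ 0.5642 -0.081   0.048 ] to go [ 0.0035 -0.0002 -0.0007] F [ 0.3  0.1 -1.3] w 0.0491 31.7
```

View pics/w4.png

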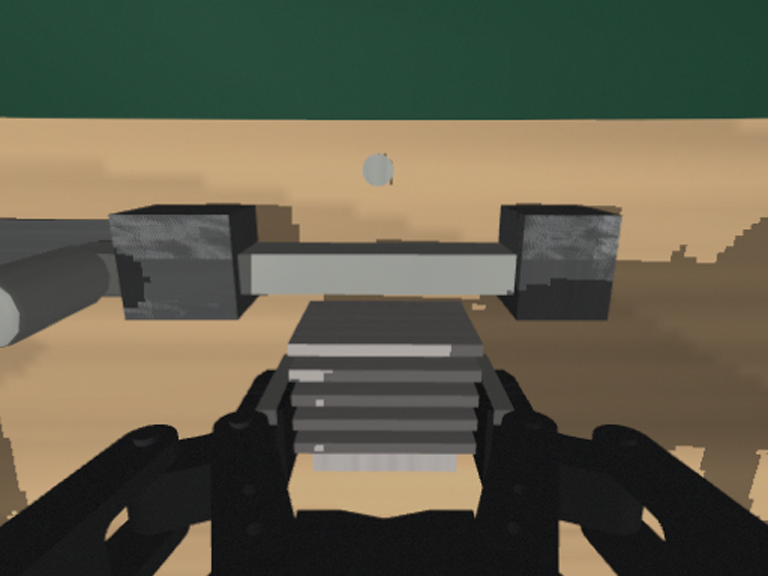

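The heat sink (288–483) is centred on the opening (240–515) and square to the bar. Advance slightly, set it down and release.

```bash
echo '[{"dx": 0.004,"dz": 0.003},{"dz": 0.002},{"dz": 0.0015},{},{}]' | python3 steer.py|grep force; python3 to.py .5677 -.0807 .042; echo '[{},{},{},{},{}]' | python3 steer.py .085|grep force; python3 to.py .5677 -.0807 .042
```

```text
contact_force: [-0.8, -0.0, -1.1]
gripper_force: 31.8
yaw 0.0467 pos [ 0.5686 -0.0808  0.0418] to go [-0.0009 -0.0002 -0.0002] F [-0.8 -0.  -1.1] w 0.0495 31.8
contact_force: [-1.1, 0.4, 0.0]
gripper_force: 0.0
yaw 0.0468 pos [ 0.5687 -0.0807  0.0418] to go [-0.001  -0.0001 -0.0002] F [-1.1  0.4  0. ] w 0.0852 0.0
```

```bash
echo '[{"dz": -0.025},{"dz": -0.03},{"dz": -0.01},{}]' | python3 steer.py>/dev/null; echo '[{"dx": -0.012},{"dx": -0.0125},{},{},{}]' | python3 steer.py 0 >/dev/null;echo '[{},{},{},{},{}]' | python3 steer.py >/dev/null; python3 to.py .5450 -.0817 .044; python3 look.py w5
```

```text
yaw 0.0469 pos [ 0.5444 -0.0819  0.1067] to go [ 0.0006 -0.0001  0.0627] F [ 0.1 -0.7  0.5] w -0.0003 0.0
```

View pics/w5.png

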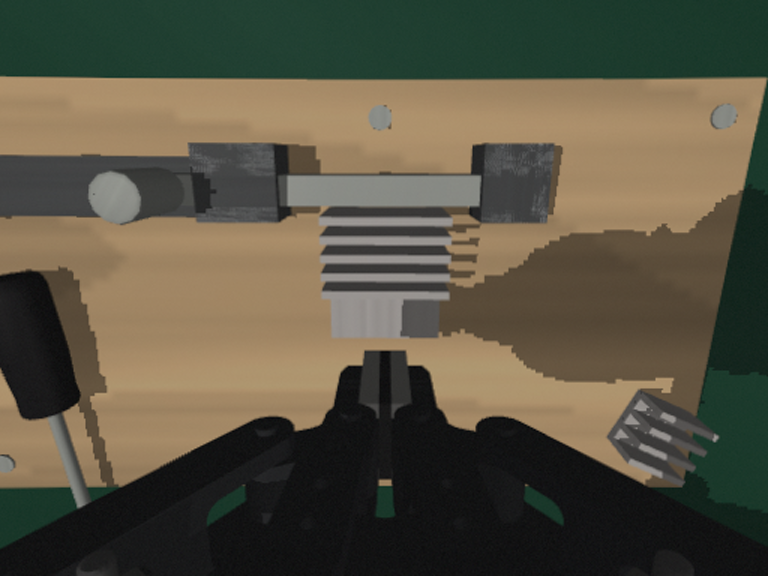

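The heat sink sits square just short of the bar, with fins at rows 207–298, the flange at 298–337 and the knob top at (115,197). Checking the positions numerically.

Run:
```python
from h import *
import pickle
a=pickle.load(open('w5.pkl','rb'))
y=.0464;O=np.array([.5641,-.0809]);Rj=np.array([[np.cos(y),-np.sin(y)],[np.sin(y),np.cos(y)]])
for n,u,z in[('knob',(115,197),.07),('finfrontL',(321,297),.05),('finfrontR',(449,297),.05),('backL',(322,216),.05),('flangeL',(332,337),.02),('flangeR',(438,337),.02),('barL',(289,207),.034),('barR',(479,207),.034)]:
    p=plane(a,u[0]/1.5,u[1]/1.5,z);print(n,p.round(4),(Rj.T@(p[:2]-O)*1000).round(1))
```

```text
knob [0.5969 0.0068 0.07  ] [36.8 86.1]
finfrontL [ 0.56   -0.0575  0.05  ] [-3.  23.5]
finfrontR [ 0.5624 -0.1074  0.05  ] [ -2.9 -26.4]
backL [ 0.5915 -0.0576  0.05  ] [28.4 22. ]
flangeL [ 0.5315 -0.0591  0.02  ] [-31.5  23.2]
flangeR [ 0.5339 -0.1086  0.02  ] [-31.5 -26.3]
barL [ 0.5924 -0.0423  0.034 ] [30.  37.2]
barR [ 0.596  -0.1187  0.034 ] [ 30.1 -39.3]
```

Bolt home (knob y = 86 mm, as expected). Descend onto the flange.

```bash
echo '[{"dz": 0.03},{"dz": 0.028},{},{}]' | python3 steer.py>/dev/null; python3 to.py .5450 -.0817 .042;echo '[{"dz": 0.003},{"dz": 0.002},{}]' | python3 steer.py>/dev/null; python3 to.py .5450 -.0817 .042
```

```text
yaw 0.0468 pos [ 0.5431 -0.0816  0.0478] to go [0.0019 0.0002 0.0058] F [ 0.6  0.1 -0.3] w 0.0003 0.0
yaw 0.0468 pos [ 0.545  -0.0821  0.0448] to go [ 0.     -0.0004  0.0028] F [-0.3  0.7  0.7] w 0.0003 0.0
```

```bash
echo '[{"dx": 0.004,"dz": 0.001},{"dx": 0.003},{"dx": 0.002},{}]' | python3 steer.py>/dev/null; python3 to.py .555 -.0817 .042;echo '[{"dx": 0.002,"dz": 0.001},{"dx": 0.001,"dz": 0.001},{}]' | python3 steer.py>/dev/null; python3 to.py .555 -.0817 .042
```

```text
yaw 0.0475 pos [ 0.5518 -0.0814  0.043 ] to go [0.0031 0.0004 0.001 ] F [-4.9 -1.1  3.2] w 0.0005 2.2
yaw 0.0482 pos [ 0.5519 -0.0813  0.042 ] to go [0.0031 0.0006 0.    ] F [-12.5  -2.2  16.5] w -0.0 13.2
```

```bash
echo '[{"dx": 0.002,"dz": 0.001},{"dx": 0.001},{},{}]' | python3 steer.py>/dev/null; python3 to.py .555 -.0817 .042;echo '[{},{},{},{},{}]' | python3 steer.py>/dev/null; python3 to.py .555 -.0817 .042; python3 look.py w6
python3 - <<'E'
import cv2
cv2.imwrite('pics/w6c.png',cv2.imread('pics/w6.png')[100:500,150:650])
E
```

```text
yaw 0.049 pos [ 0.552  -0.0813  0.042 ] to go [0.003  0.0006 0.    ] F [-20.7  -2.1  28.1] w 0.0 18.9
yaw 0.0488 pos [ 0.552  -0.0813  0.0421] to go [0.003  0.0006 0.    ] F [-20.6  -3.   27.9] w -0.0003 18.8
```

View pics/w6c.png

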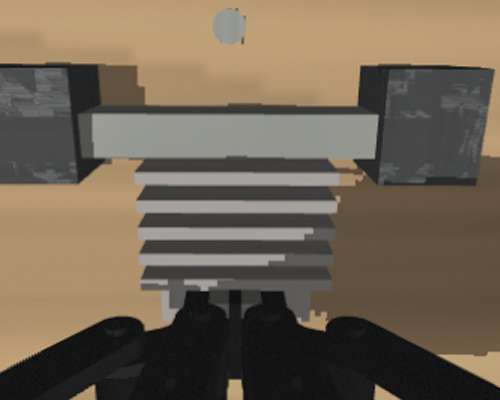

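The heat sink is flush and square against the bar, between guide and keeper. The push holds steady at about 21 N forward and 28 N down.

```bash
python3 -c "
from rig import manip, imaging, sign_off
print(sign_off())"
```

```text
the job is handed in; nothing more can be done
None
```

The job is handed in: the bolt is fully home, and the heat sink is square against the bar with fins to it, still held by a steady push of about 21 N forward and 28 N down.

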